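# Draw down a plaster mould clamp in star order

### The job

Finish hand-tightening the round clamp on the plaster casting mould so that its plate comes down evenly; its two black knobs are already tight. First turn the red knob clockwise only to its yellow half mark and leave it there, next turn the blue knob opposite all the way to its green mark at the stop, and last turn the red knob the rest of the way to its own green mark.

Things in the scene. Friction and masses are not known exactly. Their poses are not given: they have to be found in the camera images.
- clamp: Round plaster mould under an aluminium plate, 300 mm across, fixed, at any heading. Origin on the table under its centre, z up. Plate top 102 mm above the table. Four 50 mm bar knobs with upright axes stand 95 mm from the centre: red at +x, blue at -x, black at +y and -y (tight, cannot turn). Between them nothing is above 110 mm. Pads under the knobs bear a yellow half mark and a green tight mark.
- red_knob (a joint): Red knob's turn, rad, clockwise from above: 0 loose, 0.7 at yellow, 1.4 at green, a hard stop. Starts 0 to 0.2; 0.08 N m turns it; stays where left. Grip bar 50 x 14 mm, its top 152 mm above the table, on a 50 mm disc whose top is at 116 mm. At 0 the bar lies along the clamp's x axis, its white pointer line (centre to one end) towards the clamp's -x; both turn clockwise with the value.
- blue_knob (a joint): Blue knob's turn. Same make, sizes, heights, marks, pointer directions and values as the red knob (0 loose, 0.7 yellow, 1.4 green and hard stop, clockwise from above; at 0 its pointer also points towards the clamp's -x). Starts 0 to 0.5.

How it is judged:
By the outcome, as a careful person would: the job done as asked, in the order asked, and still so for the second after the job is handed in, with the robot touching nothing.
It also fails if it takes over 53 s, if anything falls off the work surface, if the arm or the gripper's body presses on something with over 40 N, if the wrist force passes 120 N, or if a joint passes its speed limit or range.

### The arm

A 7-joint arm with a two-finger parallel gripper is mounted at the origin on the work surface. World frame = base frame: x ahead of the robot, y to its left, z up, the work surface at z = 0. Lengths are in m, angles in rad, forces in N, time in s.
With the tool pointing down it reaches from about 0.4 to 0.875 m from the base axis. Payload 19.3 kg.
Tool frame: the origin (TCP) lies on the centre line of the jaws, within the pads' length; the fingertips stand 14 mm ahead of it and the grasp point (between the pads) lies 5 mm behind it; x points along the fingers, y is the direction in which the jaws open and shut, and the axes are right-handed (so a half turn about x gives the same grasp; the last joint's range is limited). The gripper opens to 85 mm and grips with 20 to 120 N. Pads are 22 mm wide; open, the fingers measure 114 mm over their backs; the gripper's body (76 mm by 85 mm) begins 54 mm behind the grasp point. The pads swing forward as they close: fully open they stand 13 mm farther back than shut.
Start: joints at [-0.07, 0.521, -0.036, 1.599, 0.021, 1.021, -0.113], TCP at [0.625, -0, 0.245] pointing down, gripper open.
Joint ranges: [-2.91, 2.91], [-0.3, 2.13], [-1.5, 1.42], [0.17, 2.43], [-1.26, 4.41], [0.16, 1.93], [-2.52, 2.52]. Speed limits (rad/s): [1.89, 1.89, 2.39, 2.39, 3.01, 3.01, 3.01].

### API

Orientations are given as [roll, pitch, yaw] about the fixed x, y, z axes, in that order (R = Rz(yaw) Ry(pitch) Rx(roll)).
In Python, from rig import ctrl gives the robot as it stands.
- The arm moves only by the tool servo_tool, never from a script. Its argument "steps" is a list of rows, each an object of numbers: "gripper": the opening, from -1 (shut) to 1 (fully open); "dx", "dy", "dz": the shift along the world's x, y, z in mm; "rx", "ry", "rz": the turn, a rotation vector about the world's x, y, z in rad. In form: [{"gripper": .., "dx": .., "dy": .., "dz": .., "rx": .., "ry": .., "rz": ..}, ...]. A call has 1 to 12 rows; each row is the pose to reach, as a shift and turn from the pose commanded when the call began; what a row does not reach only later rows make up. A row lasts 1/10 s, in which the tool goes at most 50 mm and 8.59 degrees, less where a joint would pass 70% of its speed; a pose out of reach is approached as far as the arm can. A call with a gripper value outside its range is refused whole. The fingers move at their own pace and stop on an object; "newtons" is the grip in N (left out, the last holds). Time passes only in rows, so rows that repeat a pose let the fingers close. It gives the time, the measured TCP pose, the force and the opening at its end, in the units of the state.
- ctrl.state(): the state, without advancing time (a new reading comes with each control period).
- ctrl.capture(name): name is "scene" or "side" or "wrist"; returns the picture (384x512x3 uint8, red, green, blue); there is no depth.
- ctrl.camera_params(name): a dict with "vfov" (degrees; the focal length in pixels is half the picture's height over the tangent of half this angle, whatever the lens; pixels are square), "cx", "cy" (the principal point, pixels), "R" (3x3) and "t" (3): a world point X has camera coordinates R X + t. Camera axes: x right, y down, z forward; pixel columns grow to the right and rows downward; lengths in m; the calibration is good to about 2 mm. A picture is of the moment at which its call begins: read the wrist's pose just before it. camera_params takes no time and is no camera call; for the wrist camera it gives the pose at the moment of the call.
- ctrl.hand_in(): hands the job in, once; it reports no verdict.
The state is a dict: "time_s": time; "joints": joint angles; "dq": joint speeds; "effort": joint torques, N m; "tool_pos": TCP position; "eef_rot": TCP orientation; "wrist_force": force on the tool from outside, world axes, zero at the start; "ft_torque": the same for the moment, N m; "grip_width": finger opening in m.
Only numpy, scipy, OpenCV 4.12 (cv2) and the standard library are available. Lean on these libraries where they do the work, as an engineer would, in place of code of your own. Each camera call takes 0.05 s, during which the arm holds its last target.

## Working session

There is one attempt and no reset: what is moved stays moved. The work goes in short steps, Python scripts to look and compute and a tool call to move; the robot and the scene stay as the last step left them, time stands still between calls to the robot, and variables do not carry over. Pictures are saved under pics/ and viewed, and the job is handed in when it is done.

Besides the shell and the picture viewer there is one more tool, called after "Call:" as name(argument=value, ...) on one line, values as JSON. servo_tool: Moves the arm, as the interface text tells. Its arguments: {"type":"object","properties":{"steps":{"type":"array","items":{"type":"object","properties":{"gripper":{"type":"number"},"dx":{"type":"number"},"dy":{"type":"number"},"dz":{"type":"number"},"rx":{"type":"number"},"ry":{"type":"number"},"rz":{"type":"number"}}}},"newtons":{"type":"number"}},"required":["steps"]}

```bash
mkdir -p pics
python3 - <<'E'
from rig import ctrl
import cv2,numpy as np
np.set_printoptions(precision=4,suppress=True)
s=ctrl.state();print(s)
for n in("scene","side","wrist"):
    p=ctrl.camera_params(n);print(n,p)
    im=ctrl.capture(n);cv2.imwrite(f"pics/{n}0.png",im[:,:,::-1])
E
```

```text
{'time_s': 0.0, 'joints': array([-0.0702,  0.5221, -0.0363,  1.6   ,  0.0212,  1.0211, -0.1128]), 'dq': array([-0.    ,  0.0011,  0.0014, -0.0021, -0.0005, -0.0007,  0.0015]), 'effort': array([ -0.0042, -92.711 ,   1.9776, -36.9928,   0.0176,   0.0082,
        -0.0001]), 'tool_pos': array([ 0.6247, -0.    ,  0.2447]), 'eef_rot': array([-1.4979,  1.5696, -3.0687]), 'wrist_force': array([ 0.3686, -0.4532,  0.4726]), 'ft_torque': array([-0.0264, -0.0015,  0.0004]), 'grip_width': 0.08578449979687122}
scene {'vfov': 56.04256736050635, 'cx': 260.162721255031, 'cy': 192.88212915940488, 'R': array([[ 0.6345,  0.7729, -0.0007],
       [ 0.5261, -0.4326, -0.7322],
       [-0.5662,  0.4642, -0.6811]]), 't': array([-0.402 , -0.2043,  1.0503])}
side {'vfov': 55.02632500382893, 'cx': 252.55090295753237, 'cy': 189.47919110832208, 'R': array([[ 0.976 , -0.2177,  0.0038],
       [-0.1631, -0.7423, -0.65  ],
       [ 0.1443,  0.6337, -0.76  ]]), 't': array([-0.551 ,  0.1744,  0.6145])}
wrist {'vfov': 70.63703134623752, 'cx': 257.65651067257835, 'cy': 190.92707758859558, 'R': array([[ 1.    ,  0.0003, -0.0008],
       [ 0.0006, -0.9565,  0.2916],
       [-0.0007, -0.2916, -0.9565]]), 't': array([-0.6245, -0.0375,  0.3802])}
```

View pics/scene0.png

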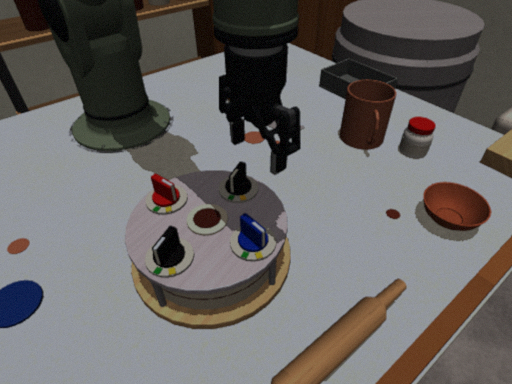

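View pics/side0.png

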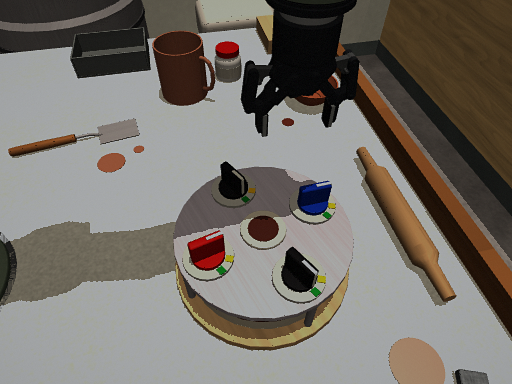

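View pics/wrist0.png

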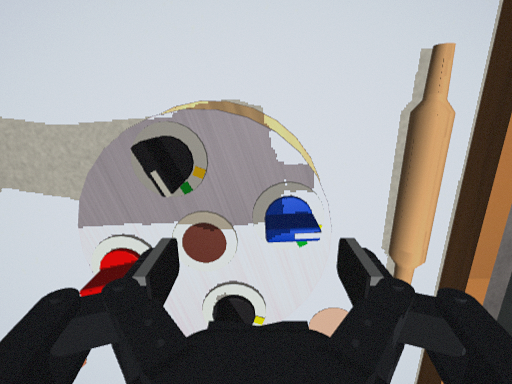

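Run:
```python
import cv2,numpy as np
s=cv2.imread('pics/scene0.png');d=cv2.imread('pics/side0.png');w=cv2.imread('pics/wrist0.png')
def c(im,x,y,k=70,z=380): return cv2.resize(im[y-k//2:y+k//2,x-k//2:x+k//2],(z,z),interpolation=0)
a=np.hstack([c(s,165,193,60,290),c(d,208,255,60,290)])
b=np.hstack([c(s,252,235,60,290),c(d,314,203,60,290)])
cv2.imwrite('pics/crop1.png',np.vstack([a,b]))
cv2.imwrite('pics/crop2.png',np.hstack([c(w,120,270,90,390),c(w,290,215,90,390)]))
```

```text
(no output)
```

View pics/crop1.png

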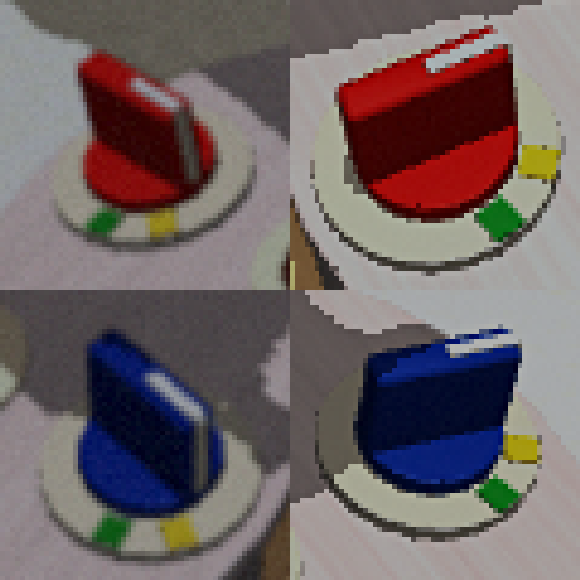

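View pics/crop2.png

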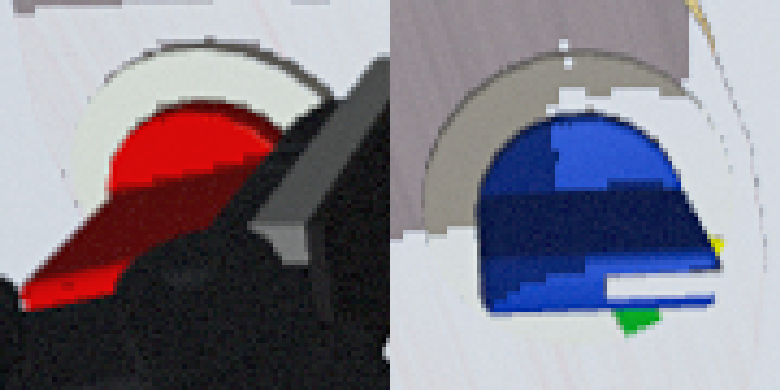

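```bash
cat > h.py <<'E'
from rig import ctrl
import cv2,numpy as np
np.set_printoptions(precision=4,suppress=True)
def ray(p,uv,z):
    f=192/np.tan(np.radians(p['vfov'])/2);R=np.array(p['R']);t=np.array(p['t'])
    d=R.T@np.array([(uv[0]-p['cx'])/f,(uv[1]-p['cy'])/f,1]);o=-R.T@t
    return o+d*(z-o[2])/d[2]
E
python3 - <<'E'
from h import *
k=290/60
P={n:ctrl.camera_params(n) for n in('scene','side')}
q=[('red scene','scene',(135,163),(88,60),(188,115)),('red side','side',(178,225),(52,100),(213,42)),
('blue scene','scene',(222,205),(97,48),(205,123)),('blue side','side',(284,173),(80,78),(227,53))]
c={}
for n,v,o,a,b in q:
    A=ray(P[v],np.array(o)+np.array(a)/k-.5,.152);B=ray(P[v],np.array(o)+np.array(b)/k-.5,.152)
    d=B-A;c[n]=(A+B)/2;print(n,c[n],np.linalg.norm(d),np.arctan2(d[1],d[0]))
for v in P:
    d=c['blue '+v]-c['red '+v];print(v,np.linalg.norm(d),np.arctan2(d[1],d[0]),(c['blue '+v]+c['red '+v])/2)
print(ray(P['scene'],(207.5,219),.105),ray(P['side'],(264,229),.105))
E
```

```text
red scene [ 0.481  -0.0946  0.152 ] 0.051931803692831714 0.2593988421095685
red side [ 0.4759 -0.0948  0.152 ] 0.048355245601922225 0.1979095509474307
blue scene [ 0.6572 -0.0346  0.152 ] 0.04780225055251943 0.1367901724856814
blue side [ 0.6559 -0.0351  0.152 ] 0.049551327700073824 0.00011676965528507958
scene 0.18615081084947258 0.32811735862520586 [ 0.5691 -0.0646  0.152 ]
side 0.18962762919507586 0.3204345929039043 [ 0.5659 -0.0649  0.152 ]
[ 0.5678 -0.0644  0.105 ] [ 0.568  -0.0649  0.105 ]
```

Run:
```python
from h import *
from scipy.spatial.transform import Rotation as Ro
s=ctrl.state();print(Ro.from_euler('xyz',s['eef_rot']).as_matrix())
P={n:ctrl.camera_params(n) for n in('scene','side')}
K={'red':(.478,-.095),'blue':(.658,-.0346)}
for v in P:
    im=cv2.imread(f'pics/{v}0.png');h=cv2.cvtColor(im,cv2.COLOR_BGR2HSV)
    for c,lo,hi in(('yellow',(20,150,120),(34,255,255)),('green',(45,120,60),(80,255,255))):
        m=cv2.inRange(h,lo,hi);n,l,st,ce=cv2.connectedComponentsWithStats(m)
        for i in range(1,n):
            if st[i,4]<6: continue
            X=ray(P[v],ce[i],.105)
            for k,b in K.items():
                d=X[:2]-b
                if np.hypot(*d)<.05: print(v,c,k,st[i,4],np.hypot(*d),np.arctan2(d[1],d[0]))
```

```text
[[-0.0009  1.     -0.0001]
 [-0.     -0.0001 -1.    ]
 [-1.     -0.0009  0.    ]]
scene yellow red 21 0.025671940000928675 -0.406001356413647
scene yellow blue 29 0.027888863987573675 -0.37091318921166266
scene green red 19 0.028451862123919314 -1.2266813993742265
scene green blue 27 0.028628243929776444 -1.1741866310797333
side yellow blue 32 0.03024133608554778 -0.2676531886742934
side yellow red 46 0.028942825732750265 -0.31184507958088586
side green blue 34 0.02909561043997624 -1.033592039011982
side green red 47 0.028596487892570046 -1.1068593585142272
```

Call:
servo_tool(steps=[{"gripper": 0, "rz": 0.15, "dx": -15, "dy": -10}, {"gripper": 0, "rz": 0.3, "dx": -30, "dy": -20}, {"gripper": 0, "rz": 0.45, "dx": -45, "dy": -30}, {"gripper": 0, "rz": 0.6, "dx": -60, "dy": -40}, {"gripper": 0, "rz": 0.75, "dx": -75, "dy": -50}, {"gripper": 0, "rz": 0.9, "dx": -90, "dy": -60}, {"gripper": 0, "rz": 1.05, "dx": -105, "dy": -70}, {"gripper": 0, "rz": 1.2, "dx": -120, "dy": -80}, {"gripper": 0, "rz": 1.35, "dx": -135, "dy": -90}, {"gripper": 0, "rz": 1.5, "dx": -147, "dy": -95}, {"gripper": 0, "rz": 1.65, "dx": -147, "dy": -95}, {"gripper": 0, "rz": 1.79, "dx": -147, "dy": -95}])

```text
validation failed for argument at $.st...
```

Call:
servo_tool(steps=[{"gripper": 0}, {"gripper": 0}, {"gripper": 0}])

```text
validation failed for argument at $.st...
```

Run:
```python
from h import *
s=ctrl.state();print(s['joints'],s['tool_pos'],s['eef_rot'],s['grip_width'])
P=ctrl.camera_params('wrist');print(P)
a=ctrl.capture('wrist')[:,:,::-1];cv2.imwrite('pics/w1.png',a)
b=ctrl.capture('side')[:,:,::-1];cv2.imwrite('pics/s1.png',b)
```

```text
[-0.0702  0.5218 -0.0363  1.5999  0.0212  1.0211 -0.1128] [ 0.6247 -0.      0.2449] [-1.5441  1.5699 -3.115 ] 0.08550978012947255
{'vfov': 70.63703134623752, 'cx': 257.65651067257835, 'cy': 190.92707758859558, 'R': array([[ 1.    ,  0.0003, -0.0007],
       [ 0.0005, -0.9565,  0.2916],
       [-0.0006, -0.2916, -0.9565]]), 't': array([-0.6246, -0.0375,  0.3802])}
```

View pics/w1.png

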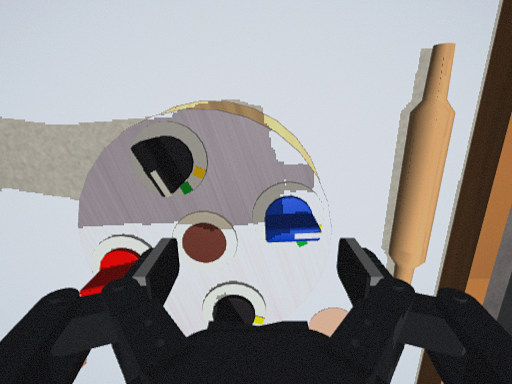

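View pics/s1.png

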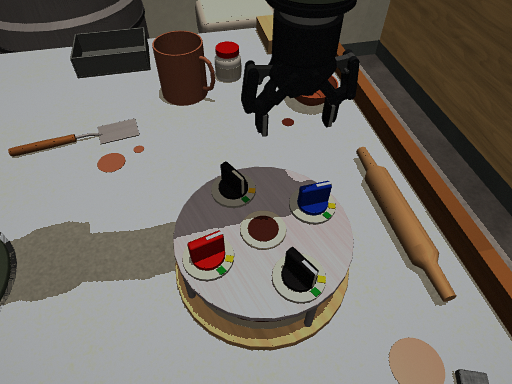

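The move was refused and the arm did not move, so the picture is the same as at the start. Each row probably needs all seven keys, so I'll send them all.

Call:
servo_tool(steps=[{"gripper": 0, "dx": -15, "dy": -10, "dz": 0, "rx": 0, "ry": 0, "rz": 0.15}, {"gripper": 0, "dx": -30, "dy": -20, "dz": 0, "rx": 0, "ry": 0, "rz": 0.3}, {"gripper": 0, "dx": -45, "dy": -30, "dz": 0, "rx": 0, "ry": 0, "rz": 0.45}, {"gripper": 0, "dx": -60, "dy": -40, "dz": 0, "rx": 0, "ry": 0, "rz": 0.6}, {"gripper": 0, "dx": -75, "dy": -50, "dz": 0, "rx": 0, "ry": 0, "rz": 0.75}, {"gripper": 0, "dx": -90, "dy": -60, "dz": 0, "rx": 0, "ry": 0, "rz": 0.9}, {"gripper": 0, "dx": -105, "dy": -70, "dz": 0, "rx": 0, "ry": 0, "rz": 1.05}, {"gripper": 0, "dx": -120, "dy": -80, "dz": 0, "rx": 0, "ry": 0, "rz": 1.2}, {"gripper": 0, "dx": -135, "dy": -90, "dz": 0, "rx": 0, "ry": 0, "rz": 1.35}, {"gripper": 0, "dx": -147, "dy": -95, "dz": 0, "rx": 0, "ry": 0, "rz": 1.5}, {"gripper": 0, "dx": -147, "dy": -95, "dz": 0, "rx": 0, "ry": 0, "rz": 1.65}, {"gripper": 0, "dx": -147, "dy": -95, "dz": 0, "rx": 0, "ry": 0, "rz": 1.79}], newtons=40)

```text
time_s: 1.45
tool_pos: [0.4777, -0.0953, 0.2454]
eef_rot: [-1.195, 1.57, -0.97]
wrist_force: [-0.1, -0.0, -0.3]
grip_width: 0.0424
```

```bash
cat >> h.py <<'E'
from scipy.spatial.transform import Rotation as Ro
def st():
    s=ctrl.state();M=Ro.from_euler('xyz',s['eef_rot']).as_matrix()
    print('t',s['time_s'],'q',s['joints'],'pos',s['tool_pos'],'jaw',np.arctan2(M[1,1],M[0,1]),'down',M[:,0],'w',s['grip_width'],'F',s['wrist_force'],'T',s['ft_torque'])
def snap(n):
    for v in('wrist','side','scene'):
        P=ctrl.camera_params(v);a=ctrl.capture(v)[:,:,::-1];cv2.imwrite(f'pics/{v}{n}.png',a)
E
python3 - <<'E'
from h import *
st();print(ctrl.camera_params('wrist'));snap('1')
E
```

```text
t 1.45 q [ 0.4241  0.328  -0.4346  1.937   0.1726  0.9123  1.6994] pos [ 0.4777 -0.0953  0.2454] jaw 1.7955387579356883 down [ 0.0002 -0.0003 -1.    ] w 0.04239105057690889 F [-0.1127 -0.0394 -0.3045] T [-0.0141 -0.0379 -0.0587]
{'vfov': 70.63703134623752, 'cx': 257.65651067257835, 'cy': 190.92707758859558, 'R': array([[-0.2232,  0.9748, -0.0019],
       [ 0.9328,  0.2141,  0.29  ],
       [ 0.2831,  0.063 , -0.957 ]]), 't': array([ 0.1989, -0.4633,  0.2508])}
```

View pics/wrist1.png

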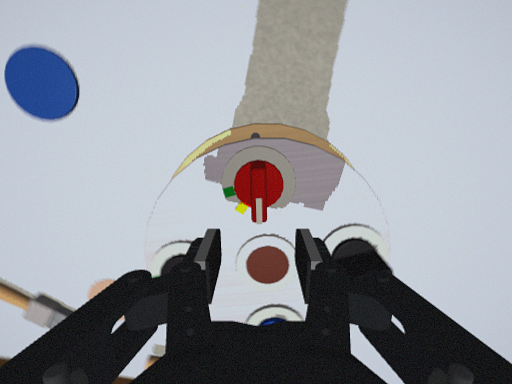

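View pics/side1.png

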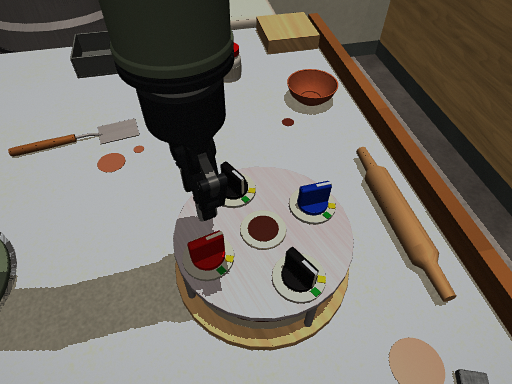

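Run:
```python
from h import *
im=cv2.imread('pics/wrist1.png')
cv2.imwrite('pics/c3.png',cv2.resize(im[140:240,205:315],(770,700)[:2] and (660,600),interpolation=0))
```

```text
(no output)
```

View pics/c3.png

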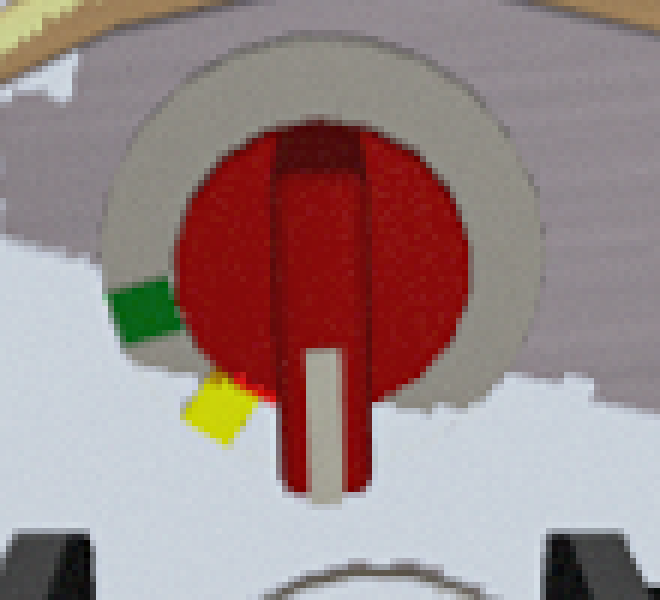

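Run:
```python
from h import *
P={'vfov':70.63703134623752,'cx':257.65651,'cy':190.92708,'R':[[-0.2232,0.9748,-0.0019],[0.9328,0.2141,0.29],[0.2831,0.063,-0.957]],'t':[0.1989,-0.4633,0.2508]}
g=lambda u,v,z:ray(P,(205+u/6-.5,140+v/6-.5),z)
A=g(320,174,.152);B=g(326,490,.152);c=(A+B)/2;d=B-A
print(c,np.linalg.norm(d),np.arctan2(d[1],d[0]))
D=g(321,262,.116);print('disc',D)
for n,u,v in(('green',148,310),('yel',222,408)):
  for ce in (c,D,(.478,-.095)):
    e=g(u,v,.105)[:2]-np.array(ce[:2]);print(n,np.hypot(*e),np.arctan2(e[1],e[0]))
```

```text
[ 0.4754 -0.0943  0.152 ] 0.047735294448561866 0.24387128733559996
disc [ 0.4742 -0.0949  0.116 ]
green 0.032032736359964856 -1.018533691763767
green 0.03218546836068961 -0.9759091692793942
green 0.03015402991270991 -1.0787733912188322
yel 0.03350755676097595 -0.33531604242597146
yel 0.03448322636476981 -0.3067278857106489
yel 0.030862655711175274 -0.34138692734569404
```

The red bar is centred between the jaws and lined up with them: its centre is near (0.477, -0.095) and its angle 0.24. Descending and gripping.

Call:
servo_tool(steps=[{"gripper": 0, "dx": -1, "dy": 0, "dz": -25, "rx": 0, "ry": 0, "rz": 0.01}, {"gripper": 0, "dx": -1, "dy": 0, "dz": -50, "rx": 0, "ry": 0, "rz": 0.01}, {"gripper": 0, "dx": -1, "dy": 0, "dz": -75, "rx": 0, "ry": 0, "rz": 0.01}, {"gripper": 0, "dx": -1, "dy": 0, "dz": -95, "rx": 0, "ry": 0, "rz": 0.01}, {"gripper": 0, "dx": -1, "dy": 0, "dz": -107, "rx": 0, "ry": 0, "rz": 0.01}, {"gripper": 0, "dx": -1, "dy": 0, "dz": -107, "rx": 0, "ry": 0, "rz": 0.01}])

```text
time_s: 2.2
tool_pos: [0.4765, -0.0948, 0.1372]
eef_rot: [2.773, 1.569, 3.0]
wrist_force: [0.6, -0.7, 0.1]
grip_width: 0.0424
```

Call:
servo_tool(steps=[{"gripper": -1, "dx": 0, "dy": 0, "dz": 0, "rx": 0, "ry": 0, "rz": 0}, {"gripper": -1, "dx": 0, "dy": 0, "dz": 0, "rx": 0, "ry": 0, "rz": 0}, {"gripper": -1, "dx": 0, "dy": 0, "dz": 0, "rx": 0, "ry": 0, "rz": 0}, {"gripper": -1, "dx": 0, "dy": 0, "dz": 0, "rx": 0, "ry": 0, "rz": 0}, {"gripper": -1, "dx": 0, "dy": 0, "dz": 0, "rx": 0, "ry": 0, "rz": 0}], newtons=30)

```text
time_s: 2.7
tool_pos: [0.4775, -0.0949, 0.1393]
eef_rot: [-0.335, 1.569, -0.106]
wrist_force: [-1.3, 1.9, 7.7]
grip_width: 0.0132
```

Run:
```python
from h import *
st()
```

```text
t 2.7 q [ 0.3697  0.4831 -0.3828  2.0384  0.2839  0.6685  1.6017] pos [ 0.4775 -0.0949  0.1393] jaw 1.799424850033455 down [ 0.0016 -0.0002 -1.    ] w 0.01318622615916749 F [-1.2615  1.9337  7.6801] T [ 0.4816  0.3088 -0.0665]
```

Call:
servo_tool(steps=[{"gripper": -1, "dx": 0, "dy": 0, "dz": 1, "rx": 0, "ry": 0, "rz": -0.08}, {"gripper": -1, "dx": 0, "dy": 0, "dz": 1, "rx": 0, "ry": 0, "rz": -0.16}, {"gripper": -1, "dx": 0, "dy": 0, "dz": 1, "rx": 0, "ry": 0, "rz": -0.24}, {"gripper": -1, "dx": 0, "dy": 0, "dz": 1, "rx": 0, "ry": 0, "rz": -0.32}, {"gripper": -1, "dx": 0, "dy": 0, "dz": 1, "rx": 0, "ry": 0, "rz": -0.4}, {"gripper": -1, "dx": 0, "dy": 0, "dz": 1, "rx": 0, "ry": 0, "rz": -0.48}, {"gripper": -1, "dx": 0, "dy": 0, "dz": 1, "rx": 0, "ry": 0, "rz": -0.54}, {"gripper": -1, "dx": 0, "dy": 0, "dz": 1, "rx": 0, "ry": 0, "rz": -0.58}, {"gripper": -1, "dx": 0, "dy": 0, "dz": 1, "rx": 0, "ry": 0, "rz": -0.58}, {"gripper": -1, "dx": 0, "dy": 0, "dz": 1, "rx": 0, "ry": 0, "rz": -0.58}])

```text
time_s: 3.7
tool_pos: [0.4773, -0.0955, 0.1395]
eef_rot: [-0.072, 1.57, -0.424]
wrist_force: [5.0, -3.5, -14.4]
grip_width: 0.0132
```

Run:
```python
from h import *
st(); snap('2')
```

```text
t 3.7 q [ 0.2535  0.4686 -0.2303  2.044   0.1728  0.6459  1.128 ] pos [ 0.4773 -0.0955  0.1395] jaw 1.2190565495825745 down [ 0.001  -0.0004 -1.    ] w 0.013243364024896736 F [  4.9618  -3.4735 -14.3544] T [-0.751  -0.9867 -0.1139]
```

View pics/wrist2.png

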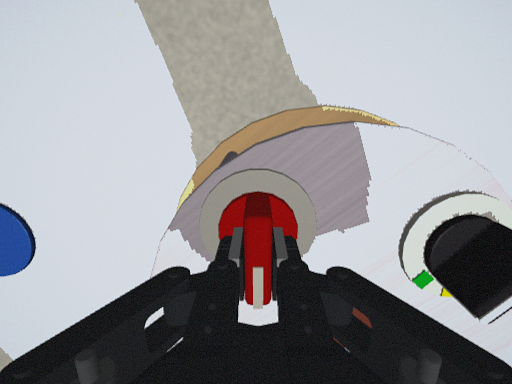

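View pics/side2.png

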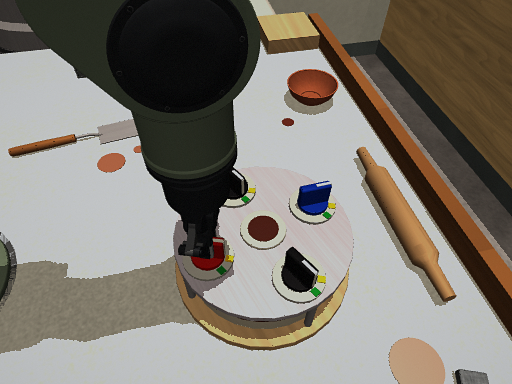

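Call:
servo_tool(steps=[{"gripper": -1, "dx": 0, "dy": 0, "dz": -1, "rx": 0, "ry": 0, "rz": -0.02}, {"gripper": -1, "dx": 0, "dy": 0, "dz": -1, "rx": 0, "ry": 0, "rz": -0.02}, {"gripper": 0, "dx": 0, "dy": 0, "dz": -1, "rx": 0, "ry": 0, "rz": -0.02}, {"gripper": 0, "dx": 0, "dy": 0, "dz": -1, "rx": 0, "ry": 0, "rz": -0.02}, {"gripper": 0, "dx": 0, "dy": 0, "dz": -1, "rx": 0, "ry": 0, "rz": -0.02}, {"gripper": 0, "dx": 0, "dy": 0, "dz": -1, "rx": 0, "ry": 0, "rz": -0.02}])

```text
time_s: 4.45
tool_pos: [0.477, -0.095, 0.1384]
eef_rot: [0.713, 1.571, 0.342]
wrist_force: [0.6, -0.4, 0.1]
grip_width: 0.0427
```

Call:
servo_tool(steps=[{"gripper": 0, "dx": 0, "dy": 0, "dz": 40, "rx": 0, "ry": 0, "rz": 0}, {"gripper": 0, "dx": 0, "dy": 0, "dz": 80, "rx": 0, "ry": 0, "rz": 0}, {"gripper": 0, "dx": 0, "dy": 0, "dz": 110, "rx": 0, "ry": 0, "rz": 0.02}, {"gripper": 0, "dx": 0, "dy": 0, "dz": 130, "rx": 0, "ry": 0, "rz": 0.05}, {"gripper": 0, "dx": 0, "dy": 0, "dz": 130, "rx": 0, "ry": 0, "rz": 0.05}])

```text
time_s: 4.95
tool_pos: [0.478, -0.0952, 0.2708]
eef_rot: [0.147, 1.567, -0.173]
wrist_force: [-0.0, -0.2, -0.6]
grip_width: 0.0427
```

Run:
```python
from h import *
import pickle
st(); pickle.dump(ctrl.camera_params('wrist'),open('w3.pkl','wb'));snap('3')
im=cv2.imread('pics/wrist3.png')
```

```text
t 4.95 q [ 0.297   0.2802 -0.2722  1.915   0.092   0.954   1.2325] pos [ 0.478  -0.0952  0.2708] jaw 1.2506496268598766 down [ 0.0041 -0.0007 -1.    ] w 0.042697506326260994 F [-0.0341 -0.2275 -0.6193] T [0.0285 0.024  0.0091]
```

View pics/wrist3.png

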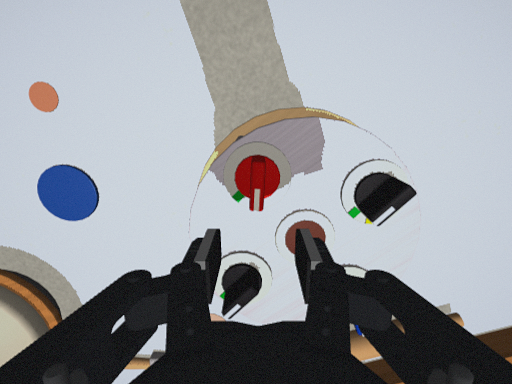

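View pics/scene3.png

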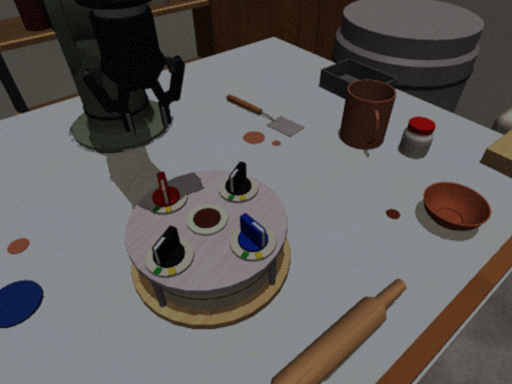

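Run:
```python
from h import *
import pickle
W=pickle.load(open('w3.pkl','rb'))
P={n:ctrl.camera_params(n) for n in('scene','side')}
K={'red':(.478,-.095),'blue':(.658,-.0346),'b1':(.598,-.155),'b2':(.538,.0255)}
for v in P:
    im=cv2.imread(f'pics/{v}0.png');h=cv2.cvtColor(im,cv2.COLOR_BGR2HSV)
    for c,lo,hi in(('yellow',(20,150,110),(34,255,255)),('green',(45,120,50),(80,255,255))):
        m=cv2.inRange(h,lo,hi);n,l,s_,ce=cv2.connectedComponentsWithStats(m);D={}
        for i in range(1,n):
            if s_[i,4]<6: continue
            X=ray(P[v],ce[i],.105)
            for k,b in K.items():
                d=X[:2]-b
                if np.hypot(*d)<.04: D[k]=X[:2];print(v,c,k,s_[i,4],np.hypot(*d))
        d=D['blue']-D['red'];print(np.hypot(*d),'HEAD',np.arctan2(d[1],d[0]))
        if 'b1' in D and 'b2' in D: d=D['b1']-D['b2'];print(np.hypot(*d),'HEADb',np.arctan2(d[1],d[0])+np.pi/2)
o=[]
for f,x,y in(('wrist3',258,185),('side3',208,255),('scene3',166,193),('side3',314,203)):
    im=cv2.imread(f'pics/{f}.png');o.append(cv2.resize(im[y-35:y+35,x-35:x+35],(300,300),interpolation=0))
cv2.imwrite('pics/c4.png',np.vstack([np.hstack(o[:2]),np.hstack(o[2:])]))
```

```text
scene yellow red 23 0.02562608133114486
scene yellow blue 30 0.027780585750819955
scene yellow b1 36 0.02764870463918362
0.1920499872105393 HEAD 0.319734143426483
scene green red 19 0.028451862123919314
scene green blue 27 0.028628243929776444
scene green b1 32 0.029311753414254106
0.19136817966819755 HEAD 0.32319360474127656
side yellow b2 26 0.02926939866235869
side yellow blue 34 0.02994844819319044
side yellow red 47 0.028925814926347968
side yellow b1 53 0.030385190870172753
0.19154493878187132 HEAD 0.3269267122773096
0.19264922519198882 HEADb 0.31912730229040154
side green b2 26 0.028098754560920883
side green blue 34 0.02909561043997624
side green red 47 0.028596487892570046
side green b1 60 0.0295414656292832
0.1920313581377367 HEAD 0.3231278065579544
0.19178459454214167 HEADb 0.31808012659503593
```

View pics/c4.png

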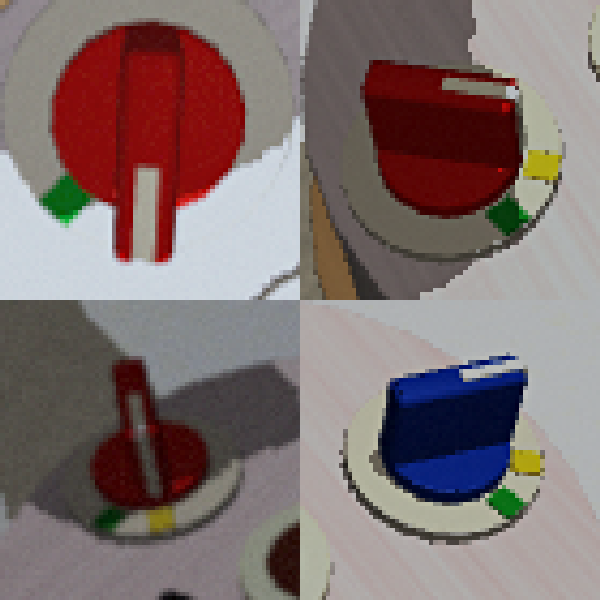

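Run:
```python
from h import *
import pickle
W=pickle.load(open('w3.pkl','rb'));k=300/70
g=lambda P,o,u,v,z:ray(P,(o[0]+u/k-.5,o[1]+v/k-.5),z)
P=ctrl.camera_params('side');S=ctrl.camera_params('scene')
for n,P_,o,a,b in(('w',W,(223,150),(152,53),(144,262)),('side red',P,(173,220),(68,72),(218,90)),('scene',S,(131,158),(128,66),(152,198)),('side blue',P,(279,168),(93,88),(225,67))):
    A=g(P_,o,*a,.152);B=g(P_,o,*b,.152);d=B-A;an=np.arctan2(d[1],d[0]);print(n,(A+B)/2,np.linalg.norm(d),an,.322-an)
```

```text
w [ 0.4757 -0.094   0.152 ] 0.048381332969883874 -0.35721134672222027 0.6792113467222203
side red [ 0.477  -0.0938  0.152 ] 0.04926347303588438 -0.3564087790987812 0.6784087790987812
scene [ 0.4978 -0.1033  0.152 ] 0.0823223827539014 -0.37860050728436107 0.7006005072843611
side blue [ 0.6568 -0.0343  0.152 ] 0.05002303594754493 -0.012939361140541769 0.3349393611405418
```

Call:
servo_tool(steps=[{"gripper": 0, "dx": 30, "dy": 10, "dz": 0, "rx": 0, "ry": 0, "rz": 0.06}, {"gripper": 0, "dx": 60, "dy": 20, "dz": 0, "rx": 0, "ry": 0, "rz": 0.12}, {"gripper": 0, "dx": 90, "dy": 30, "dz": 0, "rx": 0, "ry": 0, "rz": 0.18}, {"gripper": 0, "dx": 120, "dy": 40, "dz": 0, "rx": 0, "ry": 0, "rz": 0.24}, {"gripper": 0, "dx": 150, "dy": 50, "dz": 0, "rx": 0, "ry": 0, "rz": 0.3}, {"gripper": 0, "dx": 170, "dy": 57, "dz": -10, "rx": 0, "ry": 0, "rz": 0.32}, {"gripper": 0, "dx": 179, "dy": 60, "dz": -20, "rx": 0, "ry": 0, "rz": 0.32}, {"gripper": 0, "dx": 179, "dy": 60, "dz": -25, "rx": 0, "ry": 0, "rz": 0.32}, {"gripper": 0, "dx": 179, "dy": 60, "dz": -25, "rx": 0, "ry": 0, "rz": 0.32}])

```text
time_s: 6.0
tool_pos: [0.6548, -0.0354, 0.2418]
eef_rot: [-3.044, 1.568, -3.046]
wrist_force: [-0.2, -0.1, -0.4]
grip_width: 0.0429
```

Run:
```python
from h import *
import pickle
st(); pickle.dump(ctrl.camera_params('wrist'),open('w4.pkl','wb'));snap('4')
im=cv2.imread('pics/wrist4.png');cv2.imwrite('pics/c5.png',np.hstack([cv2.resize(im[130:240,205:315],(550,550),interpolation=0)]))
```

```text
t 6.0 q [ 0.168   0.5913 -0.3199  1.5013  0.1997  1.0839  1.3739] pos [ 0.6548 -0.0354  0.2418] jaw 1.5691801968601176 down [-0.0026 -0.0003 -1.    ] w 0.04294452411356481 F [-0.1915 -0.1241 -0.4473] T [-0.0239  0.0417  0.0388]
```

View pics/c5.png

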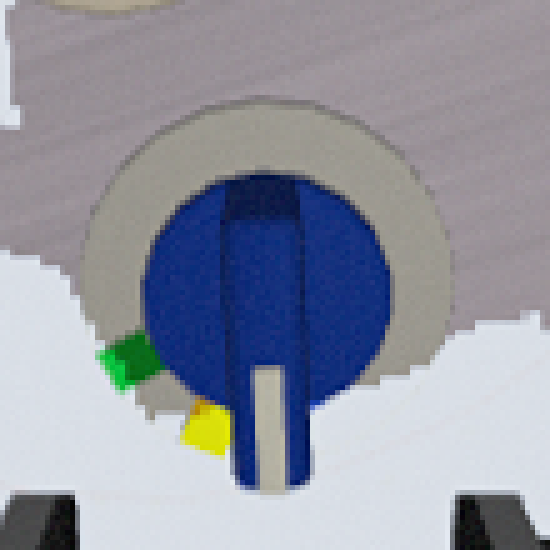

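View pics/wrist4.png

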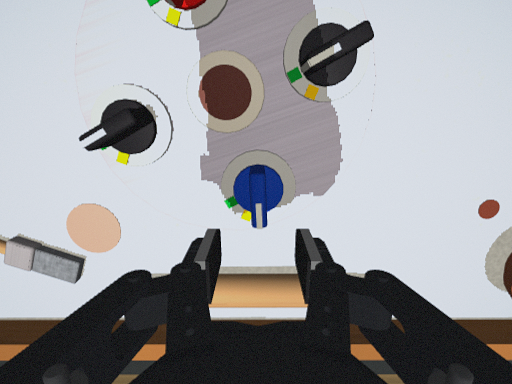

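Run:
```python
from h import *
import pickle
W=pickle.load(open('w4.pkl','rb'))
A=ray(W,(205+263/5-.5,130+218/5-.5),.152);B=ray(W,(205+272/5-.5,130+488/5-.5),.152);d=B-A
print((A+B)/2,np.linalg.norm(d),np.arctan2(d[1],d[0]))
```

```text
[ 0.6559 -0.0342  0.152 ] 0.04869517845956431 0.03065421191581969
```

Call:
servo_tool(steps=[{"gripper": 0, "dx": 1, "dy": 1, "dz": -25, "rx": 0, "ry": 0, "rz": 0.03}, {"gripper": 0, "dx": 1, "dy": 1, "dz": -50, "rx": 0, "ry": 0, "rz": 0.03}, {"gripper": 0, "dx": 1, "dy": 1, "dz": -75, "rx": 0, "ry": 0, "rz": 0.03}, {"gripper": 0, "dx": 1, "dy": 1, "dz": -95, "rx": 0, "ry": 0, "rz": 0.03}, {"gripper": 0, "dx": 1, "dy": 1, "dz": -105, "rx": 0, "ry": 0, "rz": 0.03}, {"gripper": 0, "dx": 1, "dy": 1, "dz": -105, "rx": 0, "ry": 0, "rz": 0.03}])

```text
time_s: 6.75
tool_pos: [0.6565, -0.0343, 0.1378]
eef_rot: [-3.053, 1.57, -3.024]
wrist_force: [0.9, 0.3, -0.3]
grip_width: 0.0428
```

Call:
servo_tool(steps=[{"gripper": -1, "dx": 0, "dy": 0, "dz": 0, "rx": 0, "ry": 0, "rz": 0}, {"gripper": -1, "dx": 0, "dy": 0, "dz": 0, "rx": 0, "ry": 0, "rz": 0}, {"gripper": -1, "dx": 0, "dy": 0, "dz": 0, "rx": 0, "ry": 0, "rz": 0}, {"gripper": -1, "dx": 0, "dy": 0, "dz": 0, "rx": 0, "ry": 0, "rz": 0}, {"gripper": -1, "dx": 0, "dy": 0, "dz": 0, "rx": 0, "ry": 0, "rz": 0}])

```text
time_s: 7.25
tool_pos: [0.6576, -0.0349, 0.1398]
eef_rot: [-0.534, 1.569, -0.505]
wrist_force: [-1.0, -3.3, 6.5]
grip_width: 0.0136
```

Run:
```python
from h import *
st()
```

```text
t 7.25 q [ 0.1567  0.7033 -0.3036  1.5824  0.2526  0.8927  1.3613] pos [ 0.6576 -0.0349  0.1398] jaw 1.5992600665176442 down [ 0.002  -0.0011 -1.    ] w 0.0135514206589626 F [-1.0046 -3.299   6.4764] T [-0.7464  0.3619  0.0273]
```

Call:
servo_tool(steps=[{"gripper": -1, "dx": 0, "dy": 0, "dz": 1, "rx": 0, "ry": 0, "rz": -0.1}, {"gripper": -1, "dx": 0, "dy": 0, "dz": 1, "rx": 0, "ry": 0, "rz": -0.2}, {"gripper": -1, "dx": 0, "dy": 0, "dz": 1, "rx": 0, "ry": 0, "rz": -0.3}, {"gripper": -1, "dx": 0, "dy": 0, "dz": 1, "rx": 0, "ry": 0, "rz": -0.4}, {"gripper": -1, "dx": 0, "dy": 0, "dz": 1, "rx": 0, "ry": 0, "rz": -0.5}, {"gripper": -1, "dx": 0, "dy": 0, "dz": 1, "rx": 0, "ry": 0, "rz": -0.6}, {"gripper": -1, "dx": 0, "dy": 0, "dz": 1, "rx": 0, "ry": 0, "rz": -0.7}, {"gripper": -1, "dx": 0, "dy": 0, "dz": 1, "rx": 0, "ry": 0, "rz": -0.8}, {"gripper": -1, "dx": 0, "dy": 0, "dz": 1, "rx": 0, "ry": 0, "rz": -0.9}, {"gripper": -1, "dx": 0, "dy": 0, "dz": 1, "rx": 0, "ry": 0, "rz": -0.98}, {"gripper": -1, "dx": 0, "dy": 0, "dz": 1, "rx": 0, "ry": 0, "rz": -1.04}, {"gripper": -1, "dx": 0, "dy": 0, "dz": 1, "rx": 0, "ry": 0, "rz": -1.04}])

```text
time_s: 8.45
tool_pos: [0.6572, -0.0358, 0.1399]
eef_rot: [-0.171, 1.569, -1.185]
wrist_force: [1.2, -7.5, -5.8]
grip_width: 0.0133
```

Run:
```python
from h import *
st()
```

```text
t 8.45 q [-0.0143  0.6891 -0.0348  1.593   0.032   0.8592  0.4945] pos [ 0.6572 -0.0358  0.1399] jaw 0.5564941559139649 down [ 0.0008 -0.002  -1.    ] w 0.013318578947999572 F [ 1.242  -7.5091 -5.7877] T [-1.8448 -0.3788  0.0023]
```

Call:
servo_tool(steps=[{"gripper": -1, "dx": 0, "dy": 0, "dz": 0, "rx": 0, "ry": 0, "rz": -0.03}, {"gripper": -1, "dx": 0, "dy": 0, "dz": 0, "rx": 0, "ry": 0, "rz": -0.06}, {"gripper": -1, "dx": 0, "dy": 0, "dz": 0, "rx": 0, "ry": 0, "rz": -0.08}, {"gripper": -1, "dx": 0, "dy": 0, "dz": 0, "rx": 0, "ry": 0, "rz": -0.08}])

```text
time_s: 8.85
tool_pos: [0.6571, -0.0358, 0.1399]
eef_rot: [-0.127, 1.569, -1.219]
wrist_force: [0.6, -8.6, -4.7]
grip_width: 0.0136
```

Run:
```python
from h import *
st()
```

```text
t 8.85 q [-0.0272  0.6893 -0.0145  1.5939  0.0149  0.8579  0.4303] pos [ 0.6571 -0.0358  0.1399] jaw 0.47843557565795636 down [ 0.0007 -0.002  -1.    ] w 0.013598256135463943 F [ 0.5622 -8.6174 -4.6826] T [-1.9433 -0.2881  0.4108]
```

The z torque rose from 0.00 to 0.41 N·m at jaw angle 0.48, where the stop was expected at 0.49. Pressing slightly further, then releasing.

Call:
servo_tool(steps=[{"gripper": -1, "dx": 0, "dy": 0, "dz": 0, "rx": 0, "ry": 0, "rz": -0.02}, {"gripper": -1, "dx": 0, "dy": 0, "dz": 0, "rx": 0, "ry": 0, "rz": -0.02}, {"gripper": 0, "dx": 0, "dy": 0, "dz": 0, "rx": 0, "ry": 0, "rz": 0}, {"gripper": 0, "dx": 0, "dy": 0, "dz": 0, "rx": 0, "ry": 0, "rz": 0.01}, {"gripper": 0, "dx": 0, "dy": 0, "dz": 0, "rx": 0, "ry": 0, "rz": 0.01}, {"gripper": 0, "dx": 0, "dy": 0, "dz": 0, "rx": 0, "ry": 0, "rz": 0.01}, {"gripper": 0, "dx": 0, "dy": 0, "dz": 40, "rx": 0, "ry": 0, "rz": 0.01}, {"gripper": 0, "dx": 0, "dy": 0, "dz": 80, "rx": 0, "ry": 0, "rz": 0.01}, {"gripper": 0, "dx": 0, "dy": 0, "dz": 110, "rx": 0, "ry": 0, "rz": 0.01}, {"gripper": 0, "dx": 0, "dy": 0, "dz": 130, "rx": 0, "ry": 0, "rz": 0.01}, {"gripper": 0, "dx": 0, "dy": 0, "dz": 130, "rx": 0, "ry": 0, "rz": 0.01}])

```text
time_s: 9.95
tool_pos: [0.6581, -0.0339, 0.2725]
eef_rot: [1.129, 1.566, 0.048]
wrist_force: [-0.5, 0.3, -0.1]
grip_width: 0.0429
```

Run:
```python
from h import *
import pickle
st(); pickle.dump(ctrl.camera_params('wrist'),open('w5.pkl','wb'));snap('5')
o=[]
for f,x,y in(('wrist5',258,185),('side5',208,255),('scene5',166,193),('side5',314,203)):
    im=cv2.imread(f'pics/{f}.png');o.append(cv2.resize(im[y-35:y+35,x-35:x+35],(300,300),interpolation=0))
cv2.imwrite('pics/c6.png',np.vstack([np.hstack(o[:2]),np.hstack(o[2:])]))
```

```text
t 9.95 q [-0.0307  0.5505 -0.012   1.4759  0.007   1.1105  0.4458] pos [ 0.6581 -0.0339  0.2725] jaw 0.489804847041131 down [ 0.0047  0.0002 -1.    ] w 0.042867729224312166 F [-0.5173  0.3456 -0.0554] T [-0.0194  0.0317  0.011 ]
```

View pics/c6.png

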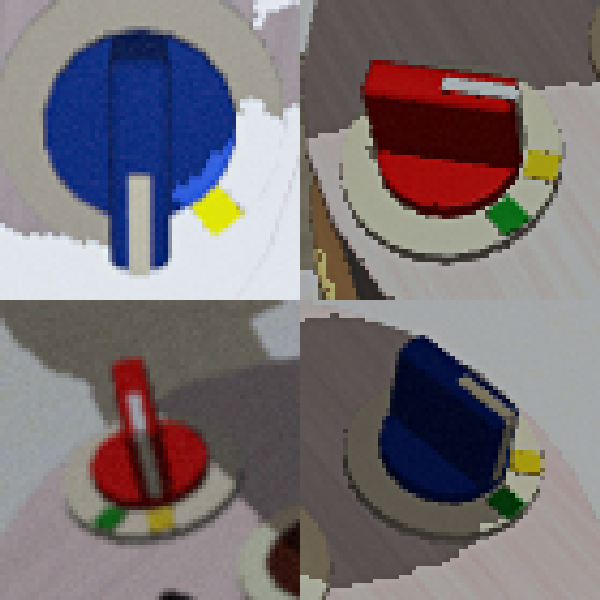

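View pics/wrist5.png

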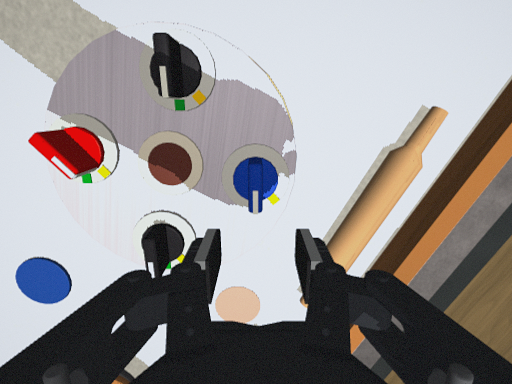

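Run:
```python
from h import *
import pickle
W=pickle.load(open('w5.pkl','rb'));k=300/70
g=lambda P,o,u,v,z:ray(P,(o[0]+u/k-.5,o[1]+v/k-.5),z)
P=ctrl.camera_params('side')
for n,P_,o,a,b in(('blue w',W,(223,150),(140,59),(140,270)),('blue side',P,(279,168),(110,45),(212,113))):
    A=g(P_,o,*a,.152);B=g(P_,o,*b,.152);d=B-A;an=np.arctan2(d[1],d[0]);print(n,(A+B)/2,np.linalg.norm(d),an,.322-an)
```

```text
blue w [ 0.6563 -0.0336  0.152 ] 0.049328395123339835 -1.0833607742339693 1.4053607742339693
blue side [ 0.6568 -0.0347  0.152 ] 0.04654990971561104 -0.9935506634501055 1.3155506634501055
```

Blue reads 1.405 from the wrist view, with its pointer over the green mark, and red is still at yellow. Going back to red.

Call:
servo_tool(steps=[{"gripper": 0, "dx": -30, "dy": -10, "dz": 0, "rx": 0, "ry": 0, "rz": 0.12}, {"gripper": 0, "dx": -60, "dy": -20, "dz": 0, "rx": 0, "ry": 0, "rz": 0.24}, {"gripper": 0, "dx": -90, "dy": -30, "dz": 0, "rx": 0, "ry": 0, "rz": 0.36}, {"gripper": 0, "dx": -120, "dy": -40, "dz": 0, "rx": 0, "ry": 0, "rz": 0.48}, {"gripper": 0, "dx": -150, "dy": -50, "dz": 0, "rx": 0, "ry": 0, "rz": 0.6}, {"gripper": 0, "dx": -170, "dy": -57, "dz": -10, "rx": 0, "ry": 0, "rz": 0.7}, {"gripper": 0, "dx": -181, "dy": -61, "dz": -20, "rx": 0, "ry": 0, "rz": 0.715}, {"gripper": 0, "dx": -181, "dy": -61, "dz": -25, "rx": 0, "ry": 0, "rz": 0.715}, {"gripper": 0, "dx": -181, "dy": -61, "dz": -25, "rx": 0, "ry": 0, "rz": 0.715}])

```text
time_s: 11.0
tool_pos: [0.4759, -0.0948, 0.2434]
eef_rot: [-3.014, 1.569, 2.902]
wrist_force: [0.5, 0.7, 0.1]
grip_width: 0.0429
```

Run:
```python
from h import *
import pickle
st(); W=ctrl.camera_params('wrist');pickle.dump(W,open('w6.pkl','wb'))
a=ctrl.capture('wrist')[:,:,::-1];cv2.imwrite('pics/wrist6.png',a)
```

```text
t 11.0 q [ 0.213   0.3077 -0.1712  1.9528  0.0662  0.888   1.212 ] pos [ 0.4759 -0.0948  0.2434] jaw 1.2041521839494997 down [-0.0015  0.0004 -1.    ] w 0.04293579674610078 F [0.5237 0.7122 0.1062] T [-0.0248 -0.033  -0.0303]
```

View pics/wrist6.png

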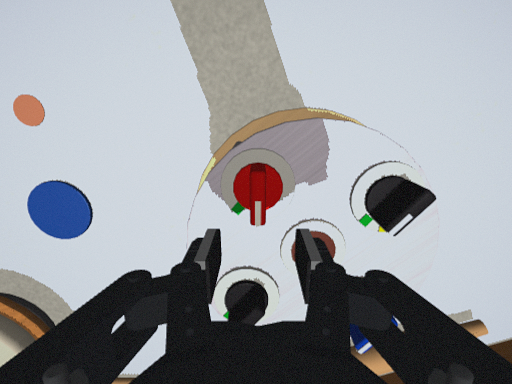

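The bar is upright at column 258, midway between the jaws and aligned with them. Descending.

Call:
servo_tool(steps=[{"gripper": 0, "dx": 0, "dy": 0, "dz": -25, "rx": 0, "ry": 0, "rz": 0}, {"gripper": 0, "dx": 0, "dy": 0, "dz": -50, "rx": 0, "ry": 0, "rz": 0}, {"gripper": 0, "dx": 0, "dy": 0, "dz": -75, "rx": 0, "ry": 0, "rz": 0}, {"gripper": 0, "dx": 0, "dy": 0, "dz": -95, "rx": 0, "ry": 0, "rz": 0}, {"gripper": 0, "dx": 0, "dy": 0, "dz": -106, "rx": 0, "ry": 0, "rz": 0}, {"gripper": 0, "dx": 0, "dy": 0, "dz": -106, "rx": 0, "ry": 0, "rz": 0}])

```text
time_s: 11.65
tool_pos: [0.4759, -0.0946, 0.1373]
eef_rot: [-2.956, 1.569, 2.962]
wrist_force: [0.0, 0.1, 0.1]
grip_width: 0.0425
```

Call:
servo_tool(steps=[{"gripper": -1, "dx": 0, "dy": 0, "dz": 0, "rx": 0, "ry": 0, "rz": 0}, {"gripper": -1, "dx": 0, "dy": 0, "dz": 0, "rx": 0, "ry": 0, "rz": 0}, {"gripper": -1, "dx": 0, "dy": 0, "dz": 0, "rx": 0, "ry": 0, "rz": 0}, {"gripper": -1, "dx": 0, "dy": 0, "dz": 0, "rx": 0, "ry": 0, "rz": 0}, {"gripper": -1, "dx": 0, "dy": 0, "dz": 0, "rx": 0, "ry": 0, "rz": 0}])

```text
time_s: 12.15
tool_pos: [0.4766, -0.0952, 0.1393]
eef_rot: [0.149, 1.569, -0.217]
wrist_force: [-1.7, -0.3, 8.8]
grip_width: 0.0135
```

Call:
servo_tool(steps=[{"gripper": -1, "dx": 0, "dy": 0, "dz": 1, "rx": 0, "ry": 0, "rz": -0.1}, {"gripper": -1, "dx": 0, "dy": 0, "dz": 1, "rx": 0, "ry": 0, "rz": -0.2}, {"gripper": -1, "dx": 0, "dy": 0, "dz": 1, "rx": 0, "ry": 0, "rz": -0.3}, {"gripper": -1, "dx": 0, "dy": 0, "dz": 1, "rx": 0, "ry": 0, "rz": -0.4}, {"gripper": -1, "dx": 0, "dy": 0, "dz": 1, "rx": 0, "ry": 0, "rz": -0.5}, {"gripper": -1, "dx": 0, "dy": 0, "dz": 1, "rx": 0, "ry": 0, "rz": -0.6}, {"gripper": -1, "dx": 0, "dy": 0, "dz": 1, "rx": 0, "ry": 0, "rz": -0.65}, {"gripper": -1, "dx": 0, "dy": 0, "dz": 1, "rx": 0, "ry": 0, "rz": -0.65}])

```text
time_s: 12.95
tool_pos: [0.4763, -0.0954, 0.1395]
eef_rot: [0.482, 1.57, -0.536]
wrist_force: [4.4, -3.7, -12.6]
grip_width: 0.0135
```

Run:
```python
from h import *
st()
```

```text
t 12.95 q [ 0.0579  0.4618  0.0224  2.0565 -0.0163  0.6224  0.644 ] pos [ 0.4763 -0.0954  0.1395] jaw 0.5527131126906724 down [ 0.0009 -0.0005 -1.    ] w 0.013495891787277656 F [  4.4025  -3.6694 -12.5825] T [-0.8126 -0.8648 -0.0481]
```

Call:
servo_tool(steps=[{"gripper": -1, "dx": 0, "dy": 0, "dz": 0, "rx": 0, "ry": 0, "rz": -0.03}, {"gripper": -1, "dx": 0, "dy": 0, "dz": 0, "rx": 0, "ry": 0, "rz": -0.06}, {"gripper": -1, "dx": 0, "dy": 0, "dz": 0, "rx": 0, "ry": 0, "rz": -0.08}, {"gripper": -1, "dx": 0, "dy": 0, "dz": 0, "rx": 0, "ry": 0, "rz": -0.09}, {"gripper": -1, "dx": 0, "dy": 0, "dz": 0, "rx": 0, "ry": 0, "rz": -0.09}])

```text
time_s: 13.45
tool_pos: [0.4763, -0.0953, 0.1395]
eef_rot: [0.468, 1.57, -0.637]
wrist_force: [2.5, -4.8, -12.4]
grip_width: 0.0133
```

Run:
```python
from h import *
st()
```

```text
t 13.45 q [ 0.0396  0.4624  0.046   2.0575 -0.0343  0.6215  0.5742] pos [ 0.4763 -0.0953  0.1395] jaw 0.46562810571909696 down [ 0.0009 -0.0006 -1.    ] w 0.013309565896650149 F [  2.5129  -4.7891 -12.4059] T [-0.9133 -0.7669  0.9431]
```

Red is at its stop: the z torque rose from -0.05 to 0.94 N·m. Releasing and checking.

Call:
servo_tool(steps=[{"gripper": 0, "dx": 0, "dy": 0, "dz": 0, "rx": 0, "ry": 0, "rz": 0.01}, {"gripper": 0, "dx": 0, "dy": 0, "dz": 0, "rx": 0, "ry": 0, "rz": 0.02}, {"gripper": 0, "dx": 0, "dy": 0, "dz": 0, "rx": 0, "ry": 0, "rz": 0.02}, {"gripper": 0, "dx": 0, "dy": 0, "dz": 0, "rx": 0, "ry": 0, "rz": 0.02}, {"gripper": 0, "dx": 0, "dy": 0, "dz": 40, "rx": 0, "ry": 0, "rz": 0.02}, {"gripper": 0, "dx": 0, "dy": 0, "dz": 80, "rx": 0, "ry": 0, "rz": 0.02}, {"gripper": 0, "dx": 0, "dy": 0, "dz": 110, "rx": 0, "ry": 0, "rz": 0.02}, {"gripper": 0, "dx": 0, "dy": 0, "dz": 130, "rx": 0, "ry": 0, "rz": 0.02}, {"gripper": 0, "dx": 0, "dy": 0, "dz": 130, "rx": 0, "ry": 0, "rz": 0.02}, {"gripper": 0, "dx": 0, "dy": 0, "dz": 130, "rx": 0, "ry": 0, "rz": 0.02}])

```text
time_s: 14.45
tool_pos: [0.4759, -0.095, 0.2693]
eef_rot: [1.167, 1.57, 0.081]
wrist_force: [0.5, -0.5, 0.6]
grip_width: 0.0422
```

Run:
```python
from h import *
import pickle
st(); pickle.dump(ctrl.camera_params('wrist'),open('w7.pkl','wb'));snap('7')
o=[]
for f,x,y in(('wrist7',258,185),('side7',208,255),('scene7',166,193),('side7',314,203)):
    im=cv2.imread(f'pics/{f}.png');o.append(cv2.resize(im[y-35:y+35,x-35:x+35],(300,300),interpolation=0))
cv2.imwrite('pics/c7.png',np.vstack([np.hstack(o[:2]),np.hstack(o[2:])]))
```

```text
t 14.45 q [ 0.0265  0.2703  0.0591  1.9322 -0.0196  0.9392  0.58  ] pos [ 0.4759 -0.095   0.2693] jaw 0.4849370070936457 down [ 0.0005  0.     -1.    ] w 0.042225584212400274 F [ 0.468  -0.5155  0.644 ] T [ 0.0045  0.0094 -0.0389]
```

View pics/c7.png

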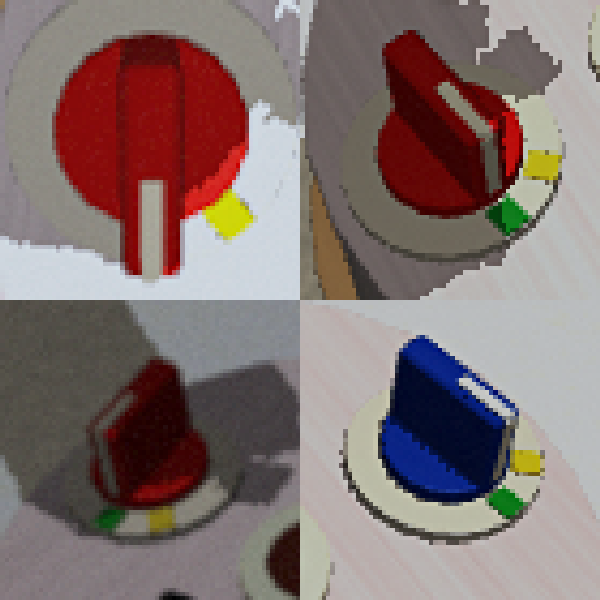

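The red pointer covers its green mark, as blue's does, and blue hasn't moved. The gripper is clear, so I'm handing in.

Run:
```python
from h import *
import pickle
W=pickle.load(open('w7.pkl','rb'));k=300/70
g=lambda u,v:ray(W,(223+u/k-.5,150+v/k-.5),.152)
A=g(151,66);B=g(151,275);d=B-A;print(np.linalg.norm(d),.322-np.arctan2(d[1],d[0]))
print(ctrl.hand_in())
```

```text
0.04834883084239426 1.407440347835808
the job is handed in; nothing more can be done
None
```

The clamp is tightened in the order you asked, and the job was handed in at about 14.6 s of the 53 s allowed. I turned red to its yellow half mark and let go, turned blue to its green stop, then turned red the rest of the way to its green stop.

| Step | Target (rad) | Last check |
|---|---|---|
| Red at yellow | 0.70 | Wrist and side views 0.68, jaw angle 0.69 |
| Blue at green | 1.40 | Wrist view 1.405; the turning moment rose to 0.41 N·m at the stop |
| Red at green | 1.40 | Wrist view 1.407; the turning moment rose to 0.94 N·m at the stop |

- **Red at yellow:** it stopped about 0.01–0.02 rad short of the mark, which is about the measuring error. It looked unchanged in the views taken while I worked on blue.
- **Checks that disagreed:** the side view read blue lower, at 1.32. I trusted the wrist view and the stop instead, because the side view measured the bar about 3 mm short. A scene-view reading of red at yellow (0.70) measured a bar far too long, so I ignored it.
- **At hand-in:** the gripper was open and about 100 mm above the knobs, touching nothing. The highest wrist force I read was about 16 N.
- **Refused call:** my first move was rejected for missing fields, and the arm did not move.

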